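# Seat the vial block in the shaker's pocket and swing the keeper over it

## Task

Fit the loose blue vial block to the shaker: set it down lightly on the platform's flat rim, at the end away from the keeper, and slide it along until you feel it drop into the shallow pocket; the platform has stopped anywhere in its stroke, so feel for the pocket. Only when the block lies fully home and level, swing the keeper (the black arm with the red knob) over it, up to its stop; do not shove the block with the keeper. Use light forces only, and leave the things round about where they stand.

Things in the scene. Friction and masses are not known exactly. Their poses are not given: they have to be found in the camera images.
- shaker: Shaker: a fixed white box, 160 mm deep (x) and 220 mm wide (y), its front edge at x -85 mm. Origin on the worktop under it; x to its back, y along the platform's stroke, z up. Controls on top along the front (x -85 to -40 mm, up to z 60 mm; not used). On it slides an aluminium platform, 91 mm (x) by 167 mm (y). Do not load shaker or platform with more than 30 N.
- pocket_mid (a point): Point fixed to the shaker (x +18, y 0, z +64 mm in its frame; same axes): where the centre of the pocket's floor would be at mid stroke. The platform has stopped at an unknown place up to 12 mm to either side along y; that is not measured but can be seen and felt. The braked drive holds it there, so it does not give when pushed.
- rim_mid (a point): Point 4 mm above pocket_mid: height of the flat rim. The pocket in the platform is 63 mm (x) by 103 mm (y), 4 mm deep. Its rim is a bare flat land 34 mm broad on the -y side (away from the keeper), 30 mm on the +y side, and 14 mm broad along the two long sides, cut away there to the floor's height over the middle 40 mm.
- pillar_mid (a point): Point on the axis of the keeper's upright pillar (16 mm thick) when the platform is at mid stroke: shaker frame x +18, y +68.5, z +90 mm (the pillar's top). The pillar rides on the platform, always 68.5 mm from the pocket's centre along +y, so it is off this point by as much as the pocket is off pocket_mid.
- keeper (a joint): Keeper: black arm on the pillar, z 90 to 96 mm, 13 mm wide, 30 mm long; upright at 22 mm from the axis a red knob, 11 mm thick, top at z 113 mm. In rad: 0 = its stop, arm along the shaker's -y over the end of a seated block (2 mm above it; it strikes a block not home); grows as it swings to the front (1.57: along -x; stop at 2.0). Stays where left, turns with about 2 N at the knob.
- block: The vial block, solid, blue, 60 mm (x) by 100 mm (y) by 24 mm high, with 12 round bores in its top, 0.25 to 0.4 kg, lying on the worktop. Origin: centre of its underside; z up. Take it across its 60 mm width. Either way round it fits the pocket, with 1.5 mm of play on each side. Do not press it on the shaker with more than 30 N.
- wash_bottle: Wash bottle with a red head, 67 mm wide, 170 mm high, loose; origin: centre of its underside. Leave alone.
- beaker: Small plastic beaker, 50 mm wide, 58 mm high, loose; origin: centre of its underside. Leave alone.
- bench_timer: White bench timer, 50 x 60 x 16 mm, lying loose; origin: centre of its underside. Leave alone.
- sample_vial: Small vial with a cap, 16 mm wide, 52 mm high, loose; origin: centre of its underside. Leave alone.

How it is judged (in metres and radians):
On the way, in this order (a step that is already met when the one before it is completed fails the run):
1. The block is set down on the platform, its underside at the height of the rim (contact force between block and shaker above 0.5 N and z of block in the frame of shaker between 0.066 and 0.072 m and angle between block's own z axis and vertical below 0.1 rad), for 0.1 s.
2. The block lies home in the pocket while the keeper still stands swung out (z of block in the frame of shaker between 0.062 and 0.0652 m and angle between block's own z axis and vertical below 0.025 rad and x of block in the frame of shaker between 0.014 and 0.022 m and y of block in the frame of shaker between -0.016 and 0.016 m and value of joint keeper above 1.2 rad), for 0.2 s.
3. The keeper is swung over the block to its stop (value of joint keeper below 0.15 rad), for 0.2 s.
At the end, for the whole second after the job is handed in: The block lies at rest in the pocket: its underside 64 mm (within 2 below, 1.2 above) above the shaker's origin, level within 0.025 rad, its centre within 4 mm of x = +18 mm and within 16 mm of y = 0 in the shaker's frame; the keeper stands within 0.15 rad of its stop at 0 (z of block in the frame of shaker between 0.062 and 0.0652 m and angle between block's own z axis and vertical below 0.025 rad and x of block in the frame of shaker between 0.014 and 0.022 m and y of block in the frame of shaker between -0.016 and 0.016 m and value of joint keeper below 0.15 rad and linear speed of block below 0.02 m/s); the robot touches nothing.
It fails at once if The block is forced against the shaker (more than 30 N) (contact force between block and shaker above 30 N).
It fails at once if The gripper loads the shaker or its keeper with more than 30 N (contact force between the arm and shaker above 30 N).
It fails at once if A bystander is moved more than 30 mm (distance of any of wash_bottle, beaker, bench_timer, sample_vial from where it was at the start of the episode above 0.03 m).
It also fails if it takes over 72 s, if anything falls off the work surface, if the arm or the gripper's body presses on something with over 40 N, if the wrist force passes 120 N, or if a joint passes its speed limit or range.

## Robot

A 6-joint arm with a two-finger parallel gripper is mounted at the origin on a cart in front of the work surface, level with it; the furniture and walls round the work are solid. World frame = base frame: x ahead of the robot, y to its left, z up, the work surface at z = 0. Lengths are in m, angles in degrees, forces in N, time in s.
With the tool pointing down it reaches from about 0.35 to 0.775 m from the base axis. Payload 5.5 kg.
Tool frame: the origin (TCP) lies midway between the tips of the shut fingers; the grasp point (between the pads) lies 19 mm behind it (env.pinch_z is the distance from the TCP to the grasp point, in m); z points along the fingers, y is the line along which they close (so a half turn about z gives the same grasp; the last joint's range is limited). The gripper opens to 85 mm and grips with 20 to 120 N. Pads are 22 mm wide; open, the fingers measure 114 mm over their backs; the gripper's body (76 mm by 85 mm) begins 54 mm behind the grasp point. The pads swing forward as they close: fully open they stand 13 mm farther back than shut.
Start: joints at [-79.676, 17.945, 2.641, 74.691, 0, 82.002], TCP at [0.181, -0.546, 0.231] pointing down, gripper open.
Joint ranges: [-158.12, 158.12], [-49.38, 96.58], [-58.88, 72.47], [-126.05, 133.96], [-84.25, 85.87], [-180, 180]. Speed limits (degrees/s): [147.25, 147.25, 180, 180, 180, 180].

## Interface

Orientations are given as [roll, pitch, yaw] about the fixed x, y, z axes, in that order (R = Rz(yaw) Ry(pitch) Rx(roll)).
In Python, from cell import env gives the robot as it stands.
- The arm moves only by the tool jog_arm, never from a script. Its argument "deltas" is a list of rows, each a list of 3 entries, a list of its own where there are three numbers: the opening, from -1 (shut) to 1 (fully open), then the shift along the tool's x, y, z in cm, then the turn, a rotation vector about the tool's x, y, z in degrees. In form: [[hand, [tx, ty, tz], [ax, ay, az]], ...]. A call has 1 to 10 rows; each row is the pose to reach, as a shift and turn from the pose commanded when the call began, along the tool's axes at that moment; what a row does not reach only later rows make up. A row lasts 1/10 s, in which the tool goes at most 50 mm and 8.59 degrees, less where a joint would pass 70% of its speed; a pose out of reach is approached as far as the arm can. A call with a gripper value outside its range is refused whole. The fingers move at their own pace and stop on an object; "squeeze" is the grip in N (left out, the last holds). Time passes only in rows, so rows that repeat a pose let the fingers close. It gives the time, the measured TCP pose, the force, the opening and the grip force at its end, in the units of the state.
- env.state(): the state, without advancing time (a new reading comes with each control period).
- env.snapshot(name): name is "side" or "top" or "wrist"; returns the picture (384x512x3 uint8, red, green, blue); there is no depth.
- env.camera_info(name): a dict with "mtx" (3x3 intrinsics, pixels), "cam_to_world" (4x4, takes a point from camera to world coordinates). Camera axes: x right, y down, z forward; pixel columns grow to the right and rows downward; lengths in m; the calibration is good to about 2 mm. The wrist camera is an equidistant fisheye: a pixel r from the principal point sees the ray r / f radians off the axis. A picture is of the moment at which its call begins: read the wrist's pose just before it. camera_info takes no time and is no camera call; for the wrist camera it gives the pose at the moment of the call.
- env.sign_off(): hands the job in; it is judged then, once.
The state is a dict: "time": time; "joints": joint angles; "qvel": joint speeds; "joint_efforts": joint torques, N m; "tcp_pos": TCP position; "eef_rot": TCP orientation; "wrist_force": force on the tool from outside, world axes, zero at the start; "wrist_torque": the same for the moment, N m; "opening": finger opening in m; "finger_force": force on a finger pad.
Only numpy, scipy, OpenCV 4.12 (cv2) and the standard library are available. Lean on these libraries where they do the work, as an engineer would, in place of code of your own. Each camera call takes 0.05 s, during which the arm holds its last target. There are 200 camera calls.

## Working session

There is one attempt and no reset: what is moved stays moved. The work goes in short steps, Python scripts to look and compute and a tool call to move; the robot and the scene stay as the last step left them, time stands still between calls to the robot, and variables do not carry over. Pictures are saved under pics/ and viewed, at most 11 in all, crops included, and the job is handed in when it is done.

Besides the shell and the picture viewer there is one more tool, called by a JSON object that holds its "api" and its "payload". jog_arm: Moves the arm, as the interface text tells. Its arguments: {"type":"object","properties":{"deltas":{"type":"array"},"squeeze":{"type":"number"}},"required":["deltas"]}

```bash
ls; mkdir -p pics
python3 - <<'E'
from cell import env
import cv2,numpy as np
a=[env.snapshot(n) for n in("side","top")]
for n,i in zip(("side","top"),a): cv2.imwrite(f"pics/{n}0.png",i[:,:,::-1])
cv2.imwrite("pics/both.png",cv2.resize(np.vstack(a),(0,0),fx=1,fy=1)[:,:,::-1][:384*2])
for n in("side","top","wrist"): 
  c=env.camera_info(n);print(n,np.round(c["mtx"],2).tolist(),np.round(c["cam_to_world"],4).tolist())
s=env.state();print({k:np.round(v,4).tolist() for k,v in s.items()})
E
```

```text
pics
side [[498.11, 0.0, 251.87], [0.0, 498.11, 194.88], [0.0, 0.0, 1.0]] [[0.9997, -0.0181, -0.0132, 0.4914], [0.0053, -0.384, 0.9233, -1.1483], [-0.0217, -0.9231, -0.3838, 0.5772], [0.0, 0.0, 0.0, 1.0]]
top [[493.27, 0.0, 258.57], [0.0, 493.27, 186.51], [0.0, 0.0, 1.0]] [[-0.0145, -0.9801, 0.198, 0.1784], [-0.9999, 0.0146, -0.0011, -0.0037], [-0.0018, -0.198, -0.9802, 1.555], [0.0, 0.0, 0.0, 1.0]]
wrist [[297.32, 0.0, 255.78], [0.0, 297.32, 189.34], [0.0, 0.0, 1.0]] [[0.3142, -0.9091, -0.2734, 0.2512], [-0.9493, -0.3017, -0.0879, -0.5243], [-0.0026, 0.2872, -0.9579, 0.3729], [0.0, 0.0, 0.0, 1.0]]
{'time': 0.1, 'joints': [-79.6754, 17.9866, 2.5834, 74.6906, 0.0003, 82.0023], 'qvel': [0.0617, -0.0791, 0.1835, -0.0804, -0.0849, -0.0805], 'joint_efforts': [0.0018, -48.1725, 29.9244, 0.0128, -0.0002, 0.0], 'tcp_pos': [0.1807, -0.5454, 0.2305], 'eef_rot': [-179.9071, -0.0133, 18.3223], 'wrist_force': [0.0876, 0.0643, 0.206], 'wrist_torque': [-0.0452, 0.0282, -0.024], 'finger_force': 0.0, 'opening': 0.0853}
```

View pics/top0.png

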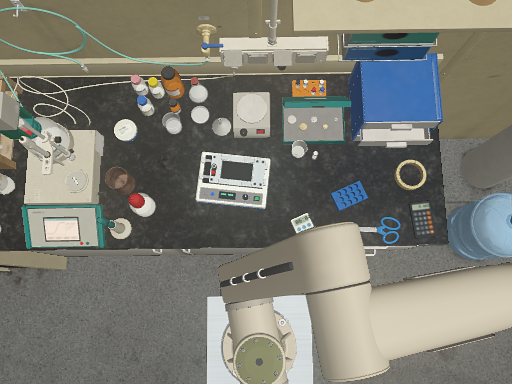

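View pics/side0.png

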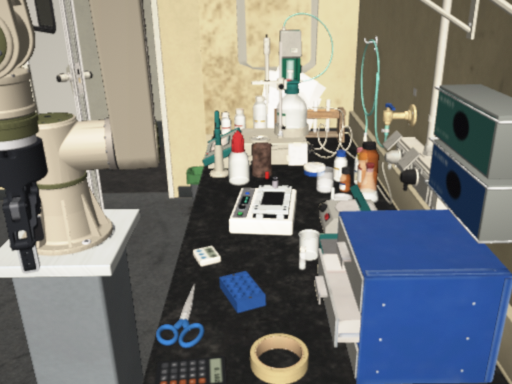

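The top view shows the shaker around (233,180) with its controls toward the robot, and the block around (350,195). The beaker is near (298,148), the vial near (314,155), the timer near (302,223) and the wash bottle near (142,205). Next I'll zoom in and measure.

```bash
cat > h.py <<'E'
import numpy as np,cv2
from cell import env
from scipy.spatial.transform import Rotation as R
def ray(n,uv,ci=None):
    c=ci or env.camera_info(n);K=c["mtx"];T=c["cam_to_world"]
    x=(uv[0]-K[0][2])/K[0][0];y=(uv[1]-K[1][2])/K[1][1]
    if n=="wrist":
        r=np.hypot(x,y);s=np.sin(r)/max(r,1e-9);d=np.array([x*s,y*s,np.cos(r)])
    else: d=np.array([x,y,1.])
    T=np.array(T);return T[:3,3],T[:3,:3]@d
def onz(n,uv,z,ci=None):
    o,d=ray(n,uv,ci);return o+d*(z-o[2])/d[2]
def mask(im,lo,hi): return cv2.inRange(cv2.cvtColor(im,cv2.COLOR_RGB2HSV),np.array(lo),np.array(hi))
def big(m): return max(cv2.findContours(m,cv2.RETR_EXTERNAL,cv2.CHAIN_APPROX_NONE)[0],key=cv2.contourArea)
E
python3 - <<'E'
from h import *
t=cv2.imread("pics/top0.png");s=cv2.imread("pics/side0.png")
a=cv2.resize(t[140:240,180:380],(800,400),interpolation=cv2.INTER_CUBIC)
cv2.imwrite("pics/topc.png",a)
im=t[:,:,::-1].copy()
m=mask(im,(100,120,60),(125,255,255));m2=np.zeros_like(m);m2[175:215,325:372]=m[175:215,325:372]
c=cv2.morphologyEx(m2,cv2.MORPH_CLOSE,np.ones((5,5)));r=cv2.minAreaRect(big(c))
P=np.array([onz("top",p,.024)for p in cv2.boxPoints(r)]);print(r,P.round(4).tolist(),P.mean(0),np.linalg.norm(np.diff(P,axis=0),axis=1))
E
```

```text
((348.850341796875, 195.16737365722656), (19.606311798095703, 32.41880798339844), 65.77225494384766) [[0.4638, -0.2308, 0.024], [0.5054, -0.3265, 0.024], [0.4474, -0.3486, 0.024], [0.4064, -0.2535, 0.024]] [ 0.45574181 -0.28985849  0.024     ] [0.10429901 0.06207068 0.10352584]
```

View pics/topc.png

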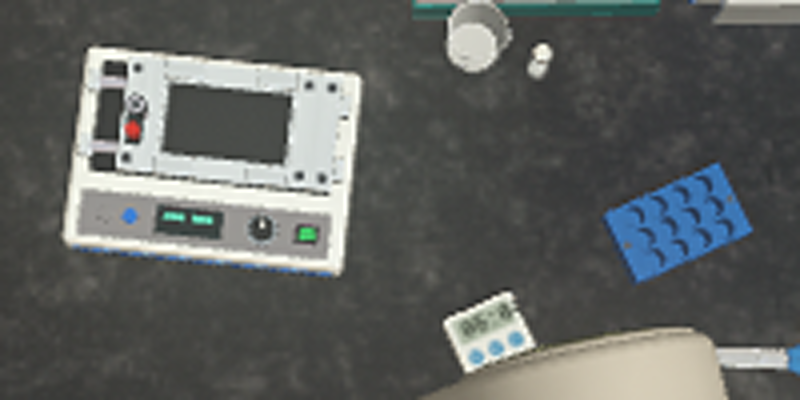

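The crop shows the pocket as the dark rectangle at (165..292, 83..163), so the platform is shifted toward −y. The keeper stands to the front, with its pillar at (136,103) and knob at (133,130). The block is at about (0.456, −0.290) with yaw about 23.5°, and its measured sides of 104 x 62 mm agree with the given size. I'm moving above it for a close look.

{"api": "jog_arm", "payload": {"deltas": [[1, [34.2, -15.6, 3], [0, 0, -95.2]], [1, [34.2, -15.6, 3], [0, 0, -95.2]], [1, [34.2, -15.6, 3], [0, 0, -95.2]], [1, [34.2, -15.6, 3], [0, 0, -95.2]], [1, [34.2, -15.6, 3], [0, 0, -95.2]], [1, [34.2, -15.6, 3], [0, 0, -95.2]], [1, [34.2, -15.6, 3], [0, 0, -95.2]], [1, [34.2, -15.6, 3], [0, 0, -95.2]], [1, [34.2, -15.6, 3], [0, 0, -95.2]], [1, [34.2, -15.6, 3], [0, 0, -95.2]]], "squeeze": 40}}

```text
time: 1.1
tcp_pos: [0.457, -0.2888, 0.2006]
eef_rot: [-180.0, -0.1, 104.8]
wrist_force: [-0.1, -0.2, -0.4]
opening: 0.0853
finger_force: 0.0
```

```bash
cat >> h.py <<'E'
def go(p,yaw,dyaw0=0):
    s=env.state();M=R.from_euler("xyz",s["eef_rot"],degrees=True);G=R.from_euler("xyz",[180,0,yaw],degrees=True)
    print("t",s["time"],"tcp",np.round(s["tcp_pos"],4),np.round(s["eef_rot"],2),"F",np.round(s["wrist_force"],1))
    print("shift cm",(M.inv().apply(np.array(p)-s["tcp_pos"])*100).round(2),"turn",(M.inv()*G).as_rotvec(degrees=True).round(2))
E
python3 - <<'E'
from h import *
go((.456,-.290,.2),113.5)
ci=env.camera_info("wrist");im=env.snapshot("wrist");cv2.imwrite("pics/w1.png",im[:,:,::-1])
m=cv2.morphologyEx(mask(im,(100,120,50),(125,255,255)),cv2.MORPH_CLOSE,np.ones((9,9)))
c=big(m)[:,0].astype(float)
P=np.array([onz("wrist",p,.024,ci)[:2] for p in c]);print(cv2.contourArea(c.astype(np.float32)))
r=cv2.minAreaRect((P*1000).astype(np.float32));print(r)
E
```

```text
t 1.1 tcp [ 0.457  -0.2888  0.2006] [-1.7995e+02 -6.0000e-02  1.0478e+02] F [-0.1 -0.2 -0.4]
shift cm [-0.09 -0.12  0.06] turn [-0.04 -0.06 -8.72]
6857.0
((990.940185546875, -434.17156982421875), (129.1353302001953, 761.8488159179688), 62.541160583496094)
```

View pics/w1.png

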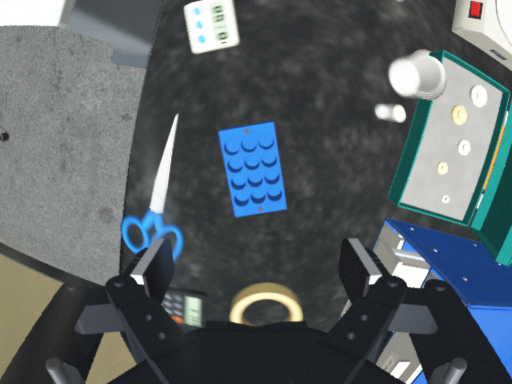

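The block shows clearly at (253,170). The mask had picked the blue cabinet, so I'm restricting it to the block.

Run:
```python
from h import *
im=cv2.imread("pics/w1.png")[:,:,::-1].copy();ci=env.camera_info("wrist")
m=mask(im,(100,110,50),(125,255,255));m[:110]=0;m[225:]=0;m[:,:205]=0;m[:,300:]=0
m=cv2.morphologyEx(m,cv2.MORPH_CLOSE,np.ones((9,9)))
P=np.array([onz("wrist",p,.024,ci)[:2] for p in big(m)[:,0].astype(float)])
print(cv2.minAreaRect((P*1000).astype(np.float32)))
t=cv2.imread("pics/top0.png");
f=lambda u,v,z:onz("top",(180+u/4-.4,140+v/4-.4),z).round(4)
for p in((88,48),(360,75),(340,275),(66,245)):print("corner z55?",f(*p,.06))
pk=[f(*p,.068)for p in((165,83),(292,95),(288,163),(163,152))];print("pocket",pk,np.mean(pk,0))
print("pillar",f(136,103,.096),"knob",f(133,130,.113))
```

```text
((454.898681640625, -291.973388671875), (62.303138732910156, 102.97171020507812), 24.754568099975586)
corner z55? [0.5948 0.1717 0.06  ]
corner z55? [ 0.5697 -0.0412  0.06  ]
corner z55? [ 0.4119 -0.0229  0.06  ]
corner z55? [0.4383 0.1873 0.06  ]
pocket [array([0.5635, 0.1107, 0.068 ]), array([0.5524, 0.0121, 0.068 ]), array([0.4985, 0.0158, 0.068 ]), array([0.5086, 0.1122, 0.068 ])] [0.53075 0.0627  0.068  ]
pillar [0.5409 0.1306 0.096 ] knob [0.5159 0.1312 0.113 ]
```

```bash
python3 -c "
from h import *
go((.4549,-.292,.05),114.7)"
```

```text
t 1.15 tcp [ 0.4566 -0.2893  0.2007] [-1.7996e+02 -5.0000e-02  1.0504e+02] F [ 0.4 -0.3 -0.7]
shift cm [-0.23 -0.23 15.07] turn [-0.04 -0.06 -9.66]
```

{"api": "jog_arm", "payload": {"deltas": [[1, [-0.23, -0.23, 5], [0, 0, -8]], [1, [-0.23, -0.23, 10], [0, 0, -9.7]], [1, [-0.23, -0.23, 14], [0, 0, -9.7]], [1, [-0.23, -0.23, 15], [0, 0, -9.7]], [1, [-0.23, -0.23, 15], [0, 0, -9.7]], [1, [-0.23, -0.23, 15], [0, 0, -9.7]]]}}

```text
time: 1.75
tcp_pos: [0.4557, -0.2941, 0.053]
eef_rot: [179.9, 0.1, 113.9]
wrist_force: [-0.3, -0.3, -0.1]
opening: 0.085
finger_force: 0.0
```

```bash
python3 -c "
from h import *
go((.4549,-.292,.001),114.7)"
```

```text
t 1.75 tcp [ 0.4557 -0.2941  0.053 ] [1.7995e+02 1.3000e-01 1.1391e+02] F [-0.3 -0.3 -0.1]
shift cm [0.24 0.   5.2 ] turn [ 0.05  0.13 -0.79]
```

{"api": "jog_arm", "payload": {"deltas": [[1, [0.15, 0, 2], [0, 0, -0.8]], [1, [0.15, 0, 4], [0, 0, -0.8]], [1, [0.15, 0, 5.1], [0, 0, -0.8]], [1, [0.15, 0, 5.1], [0, 0, -0.8]], [1, [0.15, 0, 5.1], [0, 0, -0.8]], [1, [0.15, 0, 5.1], [0, 0, -0.8]]]}}

```text
time: 2.35
tcp_pos: [0.455, -0.2926, 0.0017]
eef_rot: [179.9, 0.1, 114.8]
wrist_force: [0.2, -0.2, 0.4]
opening: 0.0851
finger_force: 0.0
```

```bash
python3 -c "
from h import *
go((.4549,-.292,.001),114.7)
cv2.imwrite('pics/w2.png',env.snapshot('wrist')[:,:,::-1])"
```

```text
t 2.35 tcp [ 0.455  -0.2926  0.0017] [1.7995e+02 1.3000e-01 1.1476e+02] F [ 0.2 -0.2  0.4]
shift cm [0.06 0.01 0.07] turn [0.05 0.13 0.06]
```

View pics/w2.png

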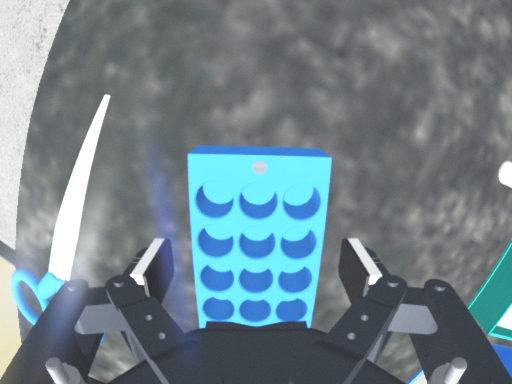

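The block sits centred and straight between the fingers at (260,240), with pads either side at (158,265) and (357,265). I'll close and lift.

{"api": "jog_arm", "payload": {"deltas": [[0.3, [0, 0, 0], [0, 0, 0]], [0, [0, 0, 0], [0, 0, 0]], [-0.3, [0, 0, 0], [0, 0, 0]], [-0.3, [0, 0, 0], [0, 0, 0]], [-0.3, [0, 0, 0], [0, 0, 0]], [-0.3, [0, 0, 0], [0, 0, 0]], [-0.3, [0, 0, 0], [0, 0, 0]], [-0.3, [0, 0, 0], [0, 0, 0]]], "squeeze": 40}}

```text
time: 3.2
tcp_pos: [0.4546, -0.292, 0.0011]
eef_rot: [180.0, 0.1, 114.8]
wrist_force: [-0.4, 1.6, 4.4]
opening: 0.0591
finger_force: 43.1
```

{"api": "jog_arm", "payload": {"deltas": [[-0.3, [0, 0, -1], [0, 0, 0]], [-0.3, [0, 0, -3], [0, 0, 0]], [-0.3, [0, 0, -7], [0, 0, 0]], [-0.3, [0, 0, -12], [0, 0, 0]], [-0.3, [0, 0, -17], [0, 0, 0]], [-0.3, [0, 0, -20], [0, 0, 0]], [-0.3, [0, 0, -20], [0, 0, 0]]]}}

```text
time: 3.9
tcp_pos: [0.4561, -0.2934, 0.2058]
eef_rot: [179.8, 0.5, 114.8]
wrist_force: [0.0, -0.2, -3.8]
opening: 0.0589
finger_force: 45.0
```

```bash
python3 -c "
from h import *
go((.5175,-.036,.2),83.5)
print(onz('top',(142,205),.1),onz('top',(298,148),.05))"
```

```text
t 3.9 tcp [ 0.4561 -0.2934  0.2058] [179.8    0.47 114.77] F [ 0.  -0.2 -3.8]
shift cm [20.8  16.36  0.46] turn [ 0.33  0.41 31.27]
[0.42116114 0.34372389 0.1       ] [ 0.60478895 -0.13188985  0.05      ]
```

{"api": "jog_arm", "payload": {"deltas": [[-0.3, [3, 2.4, 0], [0, 0, 6]], [-0.3, [7, 5.6, 0], [0, 0, 12]], [-0.3, [11, 8.7, 0], [0, 0, 18]], [-0.3, [15, 11.8, 0], [0, 0, 24]], [-0.3, [18.5, 14.5, 0], [0, 0, 29]], [-0.3, [20.3, 16, 0], [0.3, 0.4, 31.3]], [-0.3, [20.8, 16.4, 0], [0.3, 0.4, 31.3]], [-0.3, [20.8, 16.4, 0], [0.3, 0.4, 31.3]], [-0.3, [20.8, 16.4, 0], [0.3, 0.4, 31.3]]]}}

```text
time: 4.8
tcp_pos: [0.5152, -0.0348, 0.1994]
eef_rot: [-179.5, -0.3, 83.5]
wrist_force: [0.5, -0.1, -3.8]
opening: 0.0594
finger_force: 44.9
```

```bash
python3 -c "
from h import *
go((.5175,-.036,.2),83.5)
ci=env.camera_info('wrist');im=env.snapshot('wrist')
import pickle;pickle.dump((ci,im,env.state()),open('w3.pkl','wb'))
cv2.imwrite('pics/w3.png',cv2.resize(im[:,:,::-1],(768,576)))"
```

```text
t 4.8 tcp [ 0.5152 -0.0348  0.1994] [-179.51   -0.27   83.46] F [ 0.5 -0.1 -3.8]
shift cm [-0.09  0.24 -0.06] turn [-0.49 -0.27 -0.04]
```

View pics/w3.png

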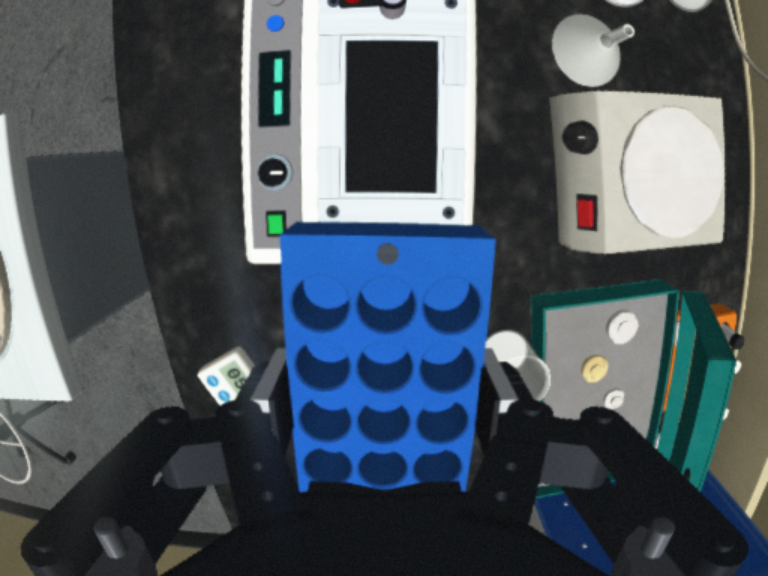

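The view shows the pocket's dark floor at (345..438, 40..193), about in line with the held block. The rim screws are at (332,211) and (448,212), and the pillar is at (393,5). I'll measure the pocket and the block in the hand.

Run:
```python
from h import *
import pickle
ci,im,s=pickle.load(open('w3.pkl','rb'))
g=cv2.cvtColor(im,cv2.COLOR_RGB2GRAY)
m=(g<90).astype(np.uint8)*255;m[:22]=0;m[135:]=0;m[:,:222]=0;m[:,300:]=0
c=big(m)[:,0].astype(float)
for z in(.064,.068):
    P=np.array([onz('wrist',p,z,ci)[:2] for p in c]);print(z,cv2.minAreaRect((P*1000).astype(np.float32)))
# platform edges via row/col profiles
print("row60",g[62,205:325].tolist());print("col",g[120:152,258].tolist())
# block in hand
T=s["tcp_pos"];M=R.from_euler("xyz",s["eef_rot"],degrees=True)
b=mask(im,(100,120,50),(125,255,255));b[:,:180]=0;b[:,335:]=0;b[330:]=0;b[:145]=0
for y in (165,170,180,200): 
    x=np.flatnonzero(b[y]);print(y,x.min(),x.max())
zt=T[2]+.0229
for uv in((282/1.5,238/1.5),(495/1.5,240/1.5)):
    print("blk corner in tool",(M.inv().apply(onz('wrist',uv,zt,ci)-T)*1000).round(1))
```

```text
0.064 ((530.9207153320312, 61.48674392700195), (95.56959533691406, 55.399024963378906), 83.28324127197266)
0.068 ((530.841552734375, 61.11509704589844), (94.19507598876953, 54.60222625732422), 83.28326416015625)
row60 [252, 252, 252, 252, 252, 252, 251, 247, 245, 246, 245, 244, 243, 244, 244, 244, 243, 244, 245, 245, 244, 243, 243, 244, 239, 119, 38, 28, 33, 33, 29, 33, 34, 30, 31, 29, 27, 30, 29, 32, 29, 29, 31, 28, 33, 28, 31, 32, 30, 29, 31, 30, 29, 29, 32, 27, 33, 31, 30, 32, 31, 29, 29, 28, 31, 29, 29, 31, 31, 28, 29, 32, 29, 31, 31, 26, 27, 32, 28, 31, 33, 30, 31, 29, 31, 35, 89, 192, 241, 244, 245, 243, 241, 241, 243, 243, 242, 243, 244, 245, 244, 244, 243, 243, 243, 249, 250, 251, 249, 245, 240, 226, 132, 51, 39, 42, 45, 47, 49, 50]
col [32, 31, 32, 34, 29, 28, 34, 72, 176, 240, 242, 229, 217, 241, 242, 243, 243, 244, 244, 244, 244, 243, 243, 242, 241, 241, 241, 238, 145, 63, 45, 39]
165 187 330
170 188 329
180 186 328
200 188 326
blk corner in tool [ 49.6 -27.4 -22.4]
blk corner in tool [ 49.2  31.7 -22.9]
```

```bash
python3 -c "
from h import *
go((.5247,.0167,.085),83.3)"
```

```text
t 4.85 tcp [ 0.5153 -0.0352  0.1996] [-179.54   -0.27   83.41] F [-0.8 -0.6 -3.2]
shift cm [ 5.21  0.43 11.49] turn [-0.46 -0.27  0.11]
```

{"api": "jog_arm", "payload": {"deltas": [[-0.3, [2.6, 0.2, 2], [-0.2, -0.1, 0.1]], [-0.3, [5.2, 0.4, 5], [-0.46, -0.27, 0.1]], [-0.3, [5.2, 0.4, 8], [-0.46, -0.27, 0.1]], [-0.3, [5.2, 0.4, 10], [-0.46, -0.27, 0.1]], [-0.3, [5.2, 0.4, 11.2], [-0.46, -0.27, 0.1]], [-0.3, [5.2, 0.4, 11.5], [-0.46, -0.27, 0.1]], [-0.3, [5.2, 0.4, 11.5], [-0.46, -0.27, 0.1]], [-0.3, [5.2, 0.4, 11.5], [-0.46, -0.27, 0.1]], [-0.3, [5.2, 0.4, 11.5], [-0.46, -0.27, 0.1]]]}}

```text
time: 5.75
tcp_pos: [0.5261, 0.0173, 0.0867]
eef_rot: [179.8, -0.0, 83.3]
wrist_force: [-0.4, -0.3, -3.0]
opening: 0.0589
finger_force: 44.9
```

```bash
python3 -c "
from h import *
go((.5247,.0167,.085),83.3)
ci=env.camera_info('wrist');im=env.snapshot('wrist')
import pickle;pickle.dump((ci,im,env.state()),open('w4.pkl','wb'))
cv2.imwrite('pics/w4.png',cv2.resize(im[:260,100:440,::-1],(0,0),fx=2.3,fy=2.3))"
```

```text
t 5.75 tcp [0.5261 0.0173 0.0867] [ 1.798e+02 -2.000e-02  8.334e+01] F [-0.4 -0.3 -3. ]
shift cm [-0.08 -0.13  0.17] turn [ 0.2  -0.02  0.04]
```

View pics/w4.png

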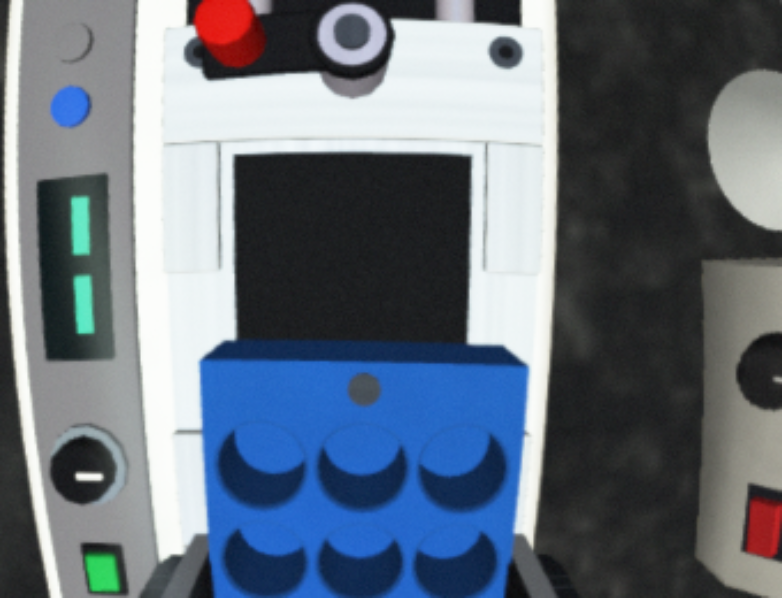

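The view shows the pocket's end corners at (219,140) and (486,142), its mat at (235..470, 155), and the block's lower front edge from (222,342) to (503,347). The keeper is swung out, with the knob at (228,35) and pillar at (352,35). I'll compare all of these in the tool frame.

Run:
```python
from h import *
import pickle
ci,im,s=pickle.load(open('w4.pkl','rb'))
T=s["tcp_pos"];M=R.from_euler("xyz",s["eef_rot"],degrees=True);print(T,s["eef_rot"])
t=lambda u,v,z:(M.inv().apply(onz('wrist',(100+(u+.5)/2.3-.5,(v+.5)/2.3-.5),z,ci)-T)*1000).round(1)
zb=T[2]-.0011
for n,u,v,z in(("pk L",219,140,.068),("pk R",486,142,.068),("wall L",219,268,.068),("wall R",486,268,.068),("mat L",235,155,.064),("mat R",470,155,.064),("matL2",237,335,.064),("matR2",468,340,.064),("blk bot L",222,342,zb),("blk bot R",503,347,zb),("blk top L",202,360,zb+.024),("blk top R",527,365,zb+.024),("pillar top",352,33,.096)):print(n,t(u,v,z))
```

```text
[0.52593233 0.01749669 0.08661687] [ 1.79812530e+02 -2.38031129e-02  8.33551524e+01]
pk L [ 95.7 -31.5  18.6]
pk R [95.  30.9 18.8]
wall L [ 65.  -31.9  18.5]
wall R [64.8 31.2 18.7]
mat L [ 92.3 -28.4  22.6]
mat R [92.2 27.7 22.7]
matL2 [ 48.2 -28.7  22.5]
matR2 [46.8 28.  22.7]
blk bot L [ 49.8 -28.2   1. ]
blk bot R [48.6 32.2  1.2]
blk top L [ 50.2 -27.1 -23. ]
blk top R [ 49.3  31.7 -22.8]
pillar top [ 1.127e+02 -1.000e-01 -9.300e+00]
```

The block needs about −2.3 mm in tool y and a turn of about −0.6°, then 44.5 mm of travel to the pocket. I'll correct that and come down.

{"api": "jog_arm", "payload": {"deltas": [[-0.3, [0, -0.23, 0.4], [0.15, 0, -0.6]], [-0.3, [0, -0.23, 0.8], [0.15, 0, -0.6]], [-0.3, [0, -0.23, 1.1], [0.15, 0, -0.6]], [-0.3, [0, -0.23, 1.3], [0.15, 0, -0.6]], [-0.3, [0, -0.23, 1.4], [0.15, 0, -0.6]], [-0.3, [0, -0.23, 1.45], [0.15, 0, -0.6]], [-0.3, [0, -0.23, 1.45], [0.15, 0, -0.6]], [-0.3, [0, -0.23, 1.45], [0.15, 0, -0.6]]]}}

```text
time: 6.6
tcp_pos: [0.5229, 0.018, 0.0711]
eef_rot: [-179.9, -0.0, 84.0]
wrist_force: [0.2, -0.2, -3.4]
opening: 0.059
finger_force: 45.0
```

{"api": "jog_arm", "payload": {"deltas": [[-0.3, [0, 0, 0.05], [0, 0, 0]], [-0.3, [0, 0, 0.1], [0, 0, 0]], [-0.3, [0, 0, 0.15], [0, 0, 0]], [-0.3, [0, 0, 0.15], [0, 0, 0]]]}}

```text
time: 7.0
tcp_pos: [0.5227, 0.018, 0.0694]
eef_rot: [-179.9, -0.0, 84.0]
wrist_force: [-0.1, 0.4, -3.7]
opening: 0.0591
finger_force: 45.0
```

{"api": "jog_arm", "payload": {"deltas": [[-0.3, [0, 0, 0.03], [0, 0, 0]], [-0.3, [0, 0, 0.06], [0, 0, 0]], [-0.3, [0, 0, 0.09], [0, 0, 0]], [-0.3, [0, 0, 0.09], [0, 0, 0]]]}}

```text
time: 7.4
tcp_pos: [0.5228, 0.0181, 0.0691]
eef_rot: [-179.9, -0.0, 84.0]
wrist_force: [-2.5, 0.2, 4.6]
opening: 0.0589
finger_force: 45.6
```

The block touches the rim at the expected height with about 8 N. Now I'll slide it toward the pocket.

{"api": "jog_arm", "payload": {"deltas": [[-0.3, [0, 0, -0.01], [0, 0, 0]], [-0.3, [0.3, 0, -0.01], [0, 0, 0]], [-0.3, [0.7, 0, -0.01], [0, 0, 0]], [-0.3, [1.1, 0, -0.01], [0, 0, 0]], [-0.3, [1.5, 0, -0.01], [0, 0, 0]], [-0.3, [1.9, 0, -0.01], [0, 0, 0]], [-0.3, [2.3, 0, -0.01], [0, 0, 0]], [-0.3, [2.7, 0, -0.01], [0, 0, 0]], [-0.3, [3.1, 0, -0.01], [0, 0, 0]], [-0.3, [3.1, 0, -0.01], [0, 0, 0]]]}}

```text
time: 8.4
tcp_pos: [0.5264, 0.0497, 0.0688]
eef_rot: [-179.9, -0.1, 84.0]
wrist_force: [0.9, -0.5, 2.6]
opening: 0.0592
finger_force: 45.5
```

{"api": "jog_arm", "payload": {"deltas": [[-0.3, [0.3, 0.02, 0.02], [0, 0, 0]], [-0.3, [0.6, 0.04, 0.02], [0, 0, 0]], [-0.3, [0.9, 0.04, 0.02], [0, 0, 0]], [-0.3, [1.05, 0.04, 0.02], [0, 0, 0]], [-0.3, [1.05, 0.04, 0.02], [0, 0, 0]]]}}

```text
time: 8.9
tcp_pos: [0.5276, 0.0596, 0.0685]
eef_rot: [-179.9, -0.1, 84.0]
wrist_force: [1.4, -1.5, 2.6]
opening: 0.0595
finger_force: 45.5
```

{"api": "jog_arm", "payload": {"deltas": [[-0.3, [0.05, 0, 0], [0, 0, 0]], [-0.3, [0.1, 0, 0], [0, 0, 0]], [-0.3, [0.15, 0, 0], [0, 0, 0]], [-0.3, [0.2, 0, 0], [0, 0, 0]], [-0.3, [0.2, 0, 0], [0, 0, 0]]]}}

```text
time: 9.4
tcp_pos: [0.5279, 0.0616, 0.0682]
eef_rot: [-179.9, -0.1, 84.0]
wrist_force: [2.4, -1.7, -2.2]
opening: 0.059
finger_force: 44.8
```

The force has fallen to nearly the block's free weight, so it is probably over the pocket. I'll lower it gently.

{"api": "jog_arm", "payload": {"deltas": [[-0.3, [0, 0, 0.05], [0, 0, 0]], [-0.3, [0, 0, 0.1], [0, 0, 0]], [-0.3, [0, 0, 0.1], [0, 0, 0]]]}}

```text
time: 9.7
tcp_pos: [0.528, 0.0616, 0.0675]
eef_rot: [-179.9, -0.1, 84.0]
wrist_force: [3.0, -0.4, -2.4]
opening: 0.0594
finger_force: 44.9
```

{"api": "jog_arm", "payload": {"deltas": [[-0.3, [0, 0.04, 0.05], [0, 0, 0]], [-0.3, [0, 0.06, 0.1], [0, 0, 0]], [-0.3, [0, 0.06, 0.15], [0, 0, 0]], [-0.3, [0, 0.06, 0.2], [0, 0, 0]], [-0.3, [0, 0.06, 0.2], [0, 0, 0]]]}}

```text
time: 10.2
tcp_pos: [0.528, 0.0612, 0.0653]
eef_rot: [-179.9, -0.0, 84.0]
wrist_force: [2.3, 0.1, -2.9]
opening: 0.0588
finger_force: 45.0
```

{"api": "jog_arm", "payload": {"deltas": [[-0.3, [0, 0.03, 0.03], [0, 0, 0]], [-0.3, [0, 0.05, 0.06], [0, 0, 0]], [-0.3, [0, 0.05, 0.06], [0, 0, 0]], [-0.3, [0, 0.05, 0.06], [0, 0, 0]]]}}

```text
time: 10.6
tcp_pos: [0.5281, 0.0612, 0.0652]
eef_rot: [-179.9, -0.0, 84.0]
wrist_force: [-3.9, 1.0, 5.6]
opening: 0.0594
finger_force: 45.9
```

The floor is felt at about z 64 mm, so I'll release and rise.

{"api": "jog_arm", "payload": {"deltas": [[0.5, [0, 0, 0], [0, 0, 0]], [0.6, [0, 0, 0], [0, 0, 0]], [0.8, [0, 0, -0.2], [0, 0, 0]], [1, [0, 0, -0.5], [0, 0, 0]], [1, [0, 0, -1], [0, 0, 0]], [1, [0, 0, -3], [0, 0, 0]], [1, [0, 0, -6], [0, 0, 0]], [1, [0, 0, -10], [0, 0, 0]], [1, [0, 0, -10], [0, 0, 0]], [1, [0, 0, -10], [0, 0, 0]]]}}

```text
time: 11.6
tcp_pos: [0.5301, 0.061, 0.1664]
eef_rot: [179.9, -0.0, 84.0]
wrist_force: [-0.9, -0.4, -0.1]
opening: 0.0852
finger_force: 0.0
```

{"api": "jog_arm", "payload": {"deltas": [[1, [-4, 0, -10], [0, 0, 0]], [1, [-5, 0, -10], [0, 0, 0]], [1, [-5, 0, -10], [0, 0, 0]], [1, [-5, 0, -10], [0, 0, 0]], [1, [-5, 0, -10], [0, 0, 0]]]}}

```text
time: 12.1
tcp_pos: [0.5232, 0.0115, 0.2631]
eef_rot: [-179.8, -0.0, 83.9]
wrist_force: [-0.2, -0.2, -0.5]
opening: 0.0854
finger_force: 0.0
```

```bash
python3 -c "
from h import *
s=env.state();print(s['tcp_pos'],s['eef_rot'],s['wrist_force'])
ci=env.camera_info('wrist');im=env.snapshot('wrist')
import pickle;pickle.dump((ci,im,s),open('w5.pkl','wb'))
cv2.imwrite('pics/w5.png',cv2.resize(im[:260,100:440,::-1],(0,0),fx=2.3,fy=2.3))"
```

```text
[0.52318163 0.0115102  0.26310089] [-1.79771806e+02 -4.71488694e-02  8.39433254e+01] [-0.203398   -0.23473731 -0.52885543]
```

View pics/w5.png

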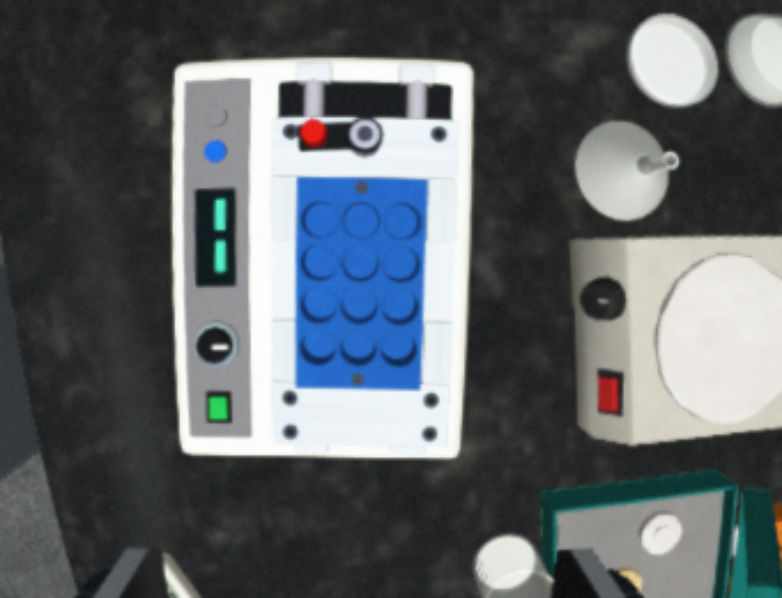

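The view shows the block seated in the pocket (297..428, 178..388) and square to the rim. The keeper is still out, with its pillar at (364,134) and knob at (313,131). Next I'll measure the pillar and knob, and check from the side camera that the block is level.

Run:
```python
from h import *
import pickle
ci,im,s=pickle.load(open('w5.pkl','rb'))
f=lambda u,v,z:onz('wrist',(100+(u+.5)/2.3-.5,(v+.5)/2.3-.5),z,ci).round(4)
print("pillar",f(364,134,.098),"knob",f(313,131,.113))
b=[f(*p,.088)for p in((299,178),(428,181),(421,388),(297,386))];print("block",np.mean(b,0),b)
y=np.radians(-6.7);X=np.array([np.cos(y),np.sin(y)]);Y=np.array([-np.sin(y),np.cos(y)])
A=np.array([.5281,.0610])+.0685*Y;print("axis",A)
go((*(A-.029*X+.022*Y),.16),83.3)
im=env.snapshot("side");cv2.imwrite("pics/s2.png",cv2.resize(im[160:260,200:330,::-1],(780,600),interpolation=cv2.INTER_CUBIC))
```

```text
pillar [0.5384 0.1292 0.098 ] knob [0.517  0.1307 0.113 ]
block [0.529925 0.061175 0.088   ] [array([0.5069, 0.1135, 0.088 ]), array([0.5653, 0.1059, 0.088 ]), array([0.5531, 0.0091, 0.088 ]), array([0.4944, 0.0162, 0.088 ])]
axis [0.53609195 0.12903219]
t 12.15 tcp [0.5229 0.0118 0.2627] [-1.7971e+02 -5.0000e-02  8.3980e+01] F [-0.3  0.7 -0.6]
shift cm [14.02 -2.74 10.29] turn [-0.29 -0.04  0.68]
```

View pics/s2.png

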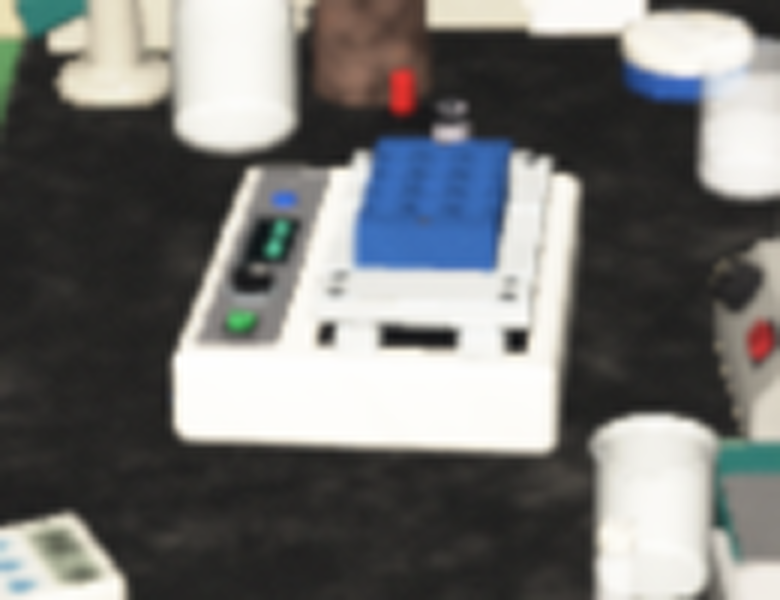

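The side view shows the block level and sunk in the platform at (435,205), with the keeper's red knob at (402,92) and its pillar behind at (450,120). I'll shut the hand and bring it behind the knob.

{"api": "jog_arm", "payload": {"deltas": [[-1, [4, -1, 1], [-0.29, 0, 0.7]], [-1, [8, -2, 3], [-0.29, 0, 0.7]], [-1, [12, -2.7, 6], [-0.29, 0, 0.7]], [-1, [14, -2.7, 9], [-0.29, 0, 0.7]], [-1, [14, -2.7, 10.3], [-0.29, 0, 0.7]], [-1, [14, -2.7, 10.3], [-0.29, 0, 0.7]], [-1, [14, -2.7, 10.3], [-0.29, 0, 0.7]], [-1, [14, -2.7, 10.3], [-0.29, 0, 0.7]], [-1, [14, -2.7, 10.3], [-0.29, 0, 0.7]]], "squeeze": 20}}

```text
time: 13.1
tcp_pos: [0.5124, 0.1531, 0.163]
eef_rot: [179.7, -0.1, 83.2]
wrist_force: [0.3, 0.2, 0.4]
opening: 0.0001
finger_force: 0.0
```

```bash
python3 -c "
from h import *
y=np.radians(-6.7);X=np.array([np.cos(y),np.sin(y)]);Y=np.array([-np.sin(y),np.cos(y)]);A=np.array([.5362,.1290])
go((*(A-.029*X+.022*Y),.102),83.3)
cv2.imwrite('pics/w6.png',env.snapshot('wrist')[:,:,::-1])"
```

```text
t 13.1 tcp [0.5124 0.1531 0.163 ] [ 1.7969e+02 -5.0000e-02  8.3220e+01] F [0.3 0.2 0.4]
shift cm [ 0.08 -0.29  6.1 ] turn [ 0.31 -0.05 -0.08]
```

View pics/w6.png

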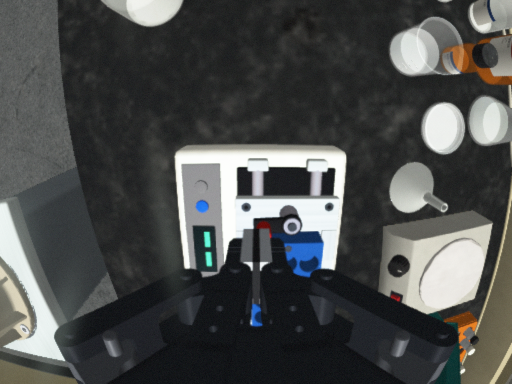

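The shut fingertips are at (260,240) and the knob is just behind them at (264,224). I'll go down behind the knob, then push it toward −y.

{"api": "jog_arm", "payload": {"deltas": [[-1, [0.1, 0.2, 2], [0.3, 0, 0]], [-1, [0.1, 0.2, 4], [0.3, 0, 0]], [-1, [0.1, 0.2, 5.5], [0.3, 0, 0]], [-1, [0.1, 0.2, 6.1], [0.3, 0, 0]], [-1, [0.1, 0.2, 6.1], [0.3, 0, 0]], [-1, [0.1, 0.2, 6.1], [0.3, 0, 0]]]}}

```text
time: 13.75
tcp_pos: [0.5146, 0.1541, 0.1019]
eef_rot: [-180.0, -0.0, 83.2]
wrist_force: [-0.2, 0.1, -0.3]
opening: 0.0002
finger_force: 0.0
```

{"api": "jog_arm", "payload": {"deltas": [[-1, [-0.3, 0, 0], [0, 0, 0]], [-1, [-0.6, 0, 0], [0, 0, 0]], [-1, [-0.8, 0.05, 0], [0, 0, 0]], [-1, [-1, 0.1, 0], [0, 0, 0]], [-1, [-1, 0.1, 0], [0, 0, 0]]]}}

```text
time: 14.25
tcp_pos: [0.5139, 0.1439, 0.1013]
eef_rot: [-179.9, -0.0, 83.3]
wrist_force: [-0.2, 1.5, 1.2]
opening: -0.0002
finger_force: 0.7
```

{"api": "jog_arm", "payload": {"deltas": [[-1, [-0.2, 0.05, 0], [0, 0, 0]], [-1, [-0.4, 0.1, 0], [0, 0, 0]], [-1, [-0.6, 0.2, 0], [0, 0, 0]], [-1, [-0.8, 0.25, 0], [0, 0, 0]], [-1, [-1.0, 0.3, 0], [0, 0, 0]], [-1, [-1.2, 0.4, 0], [0, 0, 0]], [-1, [-1.2, 0.4, 0], [0, 0, 0]]]}}

```text
time: 14.95
tcp_pos: [0.5171, 0.1317, 0.1011]
eef_rot: [-180.0, -0.1, 83.3]
wrist_force: [2.0, 3.7, -0.1]
opening: 0.0002
finger_force: 1.7
```

{"api": "jog_arm", "payload": {"deltas": [[-1, [0.4, -0.3, 0], [0, 0, 0]], [-1, [0.4, -1.3, 0], [0, 0, 0]], [-1, [0.2, -2.2, 0], [0, 0, 0]], [-1, [-0.6, -2.3, 0], [0, 0, 0]], [-1, [-1.4, -2.3, 0], [0, 0, 0]], [-1, [-2.0, -2.2, 0], [0, 0, 0]], [-1, [-2.0, -1.8, 0], [0, 0, 0]], [-1, [-2.0, -1.4, 0], [0, 0, 0]], [-1, [-2.0, -1.0, 0], [0, 0, 0]], [-1, [-2.0, -1.0, 0], [0, 0, 0]]]}}

```text
time: 15.95
tcp_pos: [0.504, 0.1129, 0.1007]
eef_rot: [-179.8, 0.0, 83.3]
wrist_force: [-1.4, -0.0, 0.1]
opening: -0.0002
finger_force: 0.5
```

{"api": "jog_arm", "payload": {"deltas": [[-1, [0, 0.25, 0], [0, 0, 0]], [-1, [0, 0.5, 0], [0, 0, 0]], [-1, [0, 0.75, 0], [0, 0, 0]], [-1, [0, 1.0, 0], [0, 0, 0]], [-1, [0, 1.0, 0], [0, 0, 0]]]}}

```text
time: 16.45
tcp_pos: [0.5131, 0.1116, 0.1004]
eef_rot: [-179.8, 0.0, 83.3]
wrist_force: [-1.8, -1.9, -0.4]
opening: 0.0001
finger_force: 1.4
```

{"api": "jog_arm", "payload": {"deltas": [[-1, [0, 0.1, 0], [0, 0, 0]], [-1, [0, 0.2, 0], [0, 0, 0]], [-1, [0, 0.3, 0], [0, 0, 0]], [-1, [0, 0.3, 0], [0, 0, 0]]]}}

```text
time: 16.85
tcp_pos: [0.517, 0.1116, 0.1009]
eef_rot: [-179.9, -0.0, 83.3]
wrist_force: [-2.6, -1.1, -1.6]
opening: -0.0002
finger_force: 1.3
```

{"api": "jog_arm", "payload": {"deltas": [[-1, [0, 0.1, 0], [0, 0, 0]], [-1, [0, 0.2, 0], [0, 0, 0]], [-1, [0, 0.3, 0], [0, 0, 0]], [-1, [0, 0.3, 0], [0, 0, 0]]]}}

```text
time: 17.25
tcp_pos: [0.5176, 0.1114, 0.1005]
eef_rot: [-179.6, -0.0, 83.3]
wrist_force: [-8.4, -0.4, 1.4]
opening: -0.0001
finger_force: 4.2
```

The stop is felt at about 8 N. I'll back off, rise and check.

{"api": "jog_arm", "payload": {"deltas": [[-1, [0, -0.5, 0], [0, 0, 0]], [-1, [0, -1.5, 0], [0, 0, 0]], [-1, [0, -2, -3], [0, 0, 0]], [-1, [-2, -2, -7], [0, 0, 0]], [-1, [-6, -2, -11], [0, 0, 0]], [-1, [-10, -2, -14], [0, 0, 0]], [-1, [-10, -2, -14], [0, 0, 0]], [-1, [-10, -2, -14], [0, 0, 0]], [-1, [-10, -2, -14], [0, 0, 0]]]}}

```text
time: 18.15
tcp_pos: [0.4884, 0.0146, 0.2404]
eef_rot: [-179.9, -0.1, 83.3]
wrist_force: [-0.9, 0.2, -0.7]
opening: -0.0001
finger_force: 0.0
```

```bash
python3 -c "
from h import *
s=env.state();print(s['tcp_pos'],s['wrist_force'])
ci=env.camera_info('wrist');im=env.snapshot('wrist')
f=lambda m,z:[onz('wrist',p,z,ci).round(4) for p in [big(m)[:,0].mean(0)]]
m=mask(im,(0,170,90),(6,255,255));m[:,:150]=0;m[:,330:]=0;print('knob',f(m,.113))
cv2.imwrite('pics/w7.png',cv2.resize(im[:260,100:440,::-1],(0,0),fx=2.3,fy=2.3))"
```

```text
[0.48836677 0.01463171 0.24037484] [-0.85587844  0.22222076 -0.68409288]
knob [array([0.5348, 0.1072, 0.113 ])]
```

View pics/w7.png

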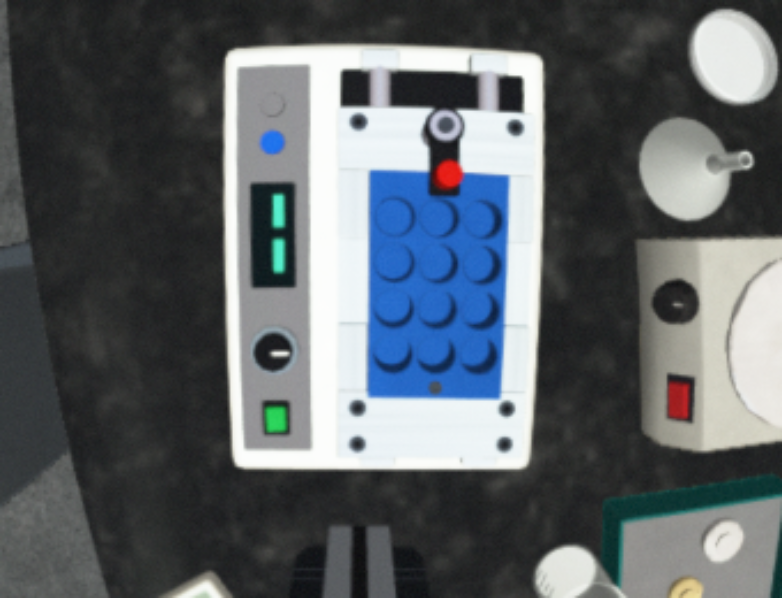

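The keeper's arm lies over the block's end, with the knob at (448,174). Measured against the pillar, the keeper stands at about 0.05 rad. The block lies square in the pocket and the arm is clear, so I'm handing in.

```bash
python3 -c "
from cell import env
print(env.sign_off())"
```

```text
the job is handed in; nothing more can be done
None
```

The block lies home and level in the pocket, the keeper is swung over it to its stop (about 0.05 rad by the camera), the bystanders were not touched, and the job was handed in at about 18 s; no verdict came back.

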